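Turn the carved bust to the scanner and capture it

ROBOT

A 7-joint arm with a two-finger parallel gripper is mounted at the origin on the work surface. World frame = base frame: x ahead of the robot, y to its left, z up, the work surface at z = 0. Lengths are in m, angles in rad, forces in N, time in s.
With the tool pointing down it reaches from about 0.425 to 0.875 m from the base axis. Payload 8.4 kg.
Tool frame: the origin (TCP) lies at the very end of the fingers, on their centre line; the grasp point (between the pads) lies 19 mm behind it; z points along the fingers, y is the line along which they close (so a half turn about z gives the same grasp; the last joint's range is limited). The gripper opens to 87 mm and grips with 3 to 60 N. Pads are 19 mm wide; open, the fingers measure 117 mm over their backs; the gripper's body (75 mm by 190 mm) begins 51 mm behind the grasp point.
Start: joints at [-1.286, 0.333, 0.04, 1.465, -0.013, 1.343, -0.059], TCP at [0.243, 0.603, 0.223] pointing down, gripper open.
Joint ranges: [-2.58, 2.58], [-0.38, 2.09], [-1.3, 1.39], [0.25, 2.4], [-1.5, 4.64], [0.08, 2.09], [-2.65, 2.65]. Speed limits (rad/s): [2.22, 2.22, 2.79, 2.79, 3.14, 3.14, 3.14].

INTERFACE

Orientations are given as a unit quaternion [w, x, y, z].
In Python, from plant import arm gives the robot as it stands. The module is installed in compiled form; this text tells all that it offers.
- The arm moves only by the shell command python3 -m creep 'ROWS'. ROWS is text: rows parted by semicolons, each of 7 numbers parted by spaces: the opening, from 0 (shut) to 1 (fully open), then the shift along the world's x, y, z in cm, then the turn, a rotation vector about the world's x, y, z in rad. A call has 1 to 5 rows; each row shifts and turns the commanded pose from where the row before left it; what a row does not reach is not made up. A row lasts 1/10 s, in which the tool goes at most 50 mm and 8.59 degrees, less where a joint would pass 70% of its speed; a pose out of reach is approached as far as the arm can. A call with a gripper value outside its range is refused whole. The fingers move at their own pace and stop on an object; the grip force is fixed at half the most. Time passes only in rows, so rows that do not move let the fingers close. It gives the time, the measured TCP pose, the force, the opening and the grip force at its end, in the units of the state.
- arm.get_obs(): the state, without advancing time (a new reading comes with each control period).
- arm.grab_frame(name): name is "scene" or "top"; returns the picture (384x512x3 uint8, blue, green, red); there is no depth.
- arm.camera_params(name): a dict with "intrinsics" (3x3 intrinsics, pixels), "rvec" (rotation vector, rad) and "tvec" (3), from world to camera coordinates, as OpenCV has them. Camera axes: x right, y down, z forward; pixel columns grow to the right and rows downward; lengths in m; the calibration is good to about 2 mm. A picture is of the moment at which its call begins. camera_params takes no time and is no camera call.
- arm.finish_job(): hands the job in; it is judged then, once.
The state is a dict: "time_s": time; "joints": joint angles; "qd": joint speeds; "joint_efforts": joint torques, N m; "position": TCP position; "eef_rot": TCP orientation; "ft_force": force on the tool from outside, world axes, zero at the start; "moment": the same for the moment, N m; "width": finger opening in m; "grip_force": force on a finger pad.
Only numpy, scipy, OpenCV 4.12 (cv2) and the standard library are available. Lean on these libraries where they do the work, as an engineer would, in place of code of your own. Each camera call takes 0.05 s, during which the arm holds its last target. There are 200 camera calls.

TASK

Push the carving turntable round by its rim with your fingertips until the carved bust on it looks squarely at the 3D scanner, and let it come to rest; then press the green capture button. Do not touch the bust itself or bump the scanner, do not press the button before the bust faces the scanner, and leave the mallet, the gouge and the wax tin where they are.

Things in the scene. Friction and masses are not known exactly. Their poses are not given: they have to be found in the camera images.
- turntable: Bench-top sculptor's turntable screwed to the bench: green cast base, 210 mm across at the foot and narrowing upward (three lugs reach 125 mm from the axis, 12 mm high), under a round wooden wheel. Origin: on the vertical axis, at bench height. Its x axis points level at the scanner; this frame belongs to the base and does not turn with the wheel.
- wheel_top (a point): Centre of the top of the turntable's wheel: beech with a dark steel edge band, radius 140 mm, 20 mm thick, underside 58 mm and top 78 mm above the bench. It turns either way without stops, with slight bearing friction (0.06 N m), and soon stops when let go; a light sideways press of a fingertip on the rim is enough to drag it round by friction.
- bust: Loose carved limewood portrait bust of a bearded man, 0.45 kg, standing in the middle of the wheel and turning with it by friction: 76 mm square dark plinth, 134 mm across the shoulders, 178 mm tall; light face, dark hair and beard, a small brass plate on the plinth below the face. Origin: centre of the plinth's underside; x points the way the face looks, z up.
- nose (a point): Tip of the bust's nose, 42 mm ahead of its centre line and 133 mm above the plinth's underside.
- scanner: Desktop 3D scanner fixed on a small black three-legged stand (legs within 75 mm of its centre): a grey body 42 x 176 x 56 mm with three lenses on its front, top 212 mm above the bench. It stands 260 to 290 mm from the turntable's axis and looks straight at that axis. Origin: on the bench under its centre; its -x axis is the way it looks.
- capture_top (a point): Centre of the top of the green capture button, 36 mm across, in a low black housing fixed to the bench, its top about 24 mm above the bench; pressed straight down against a spring.
- capture (a joint): Travel of the capture button: 0 released, 0.006 m fully down, which takes 5 N; it counts as pressed beyond 0.004 m and springs back.
- mallet: Carver's round mallet of dark wood standing on its head, handle up: 82 mm across, 222 mm tall, 0.55 kg. Loose. Origin: centre of its underside.
- tin: Red wax tin with a brass lid, 85 mm across, 42 mm tall, 0.22 kg. Loose. Origin: centre of its underside.
- gouge: Carving gouge lying on the bench, 247 mm long, wooden handle 29 mm thick towards -x, steel blade towards +x. Loose. Origin: on the bench under the ferrule, between handle and blade.
Things that resemble listed ones, but are neither listed nor needed, are in the scene too. Of the things shaped like the part that bears capture_top, the black one is meant. Leave any turquoise look-alike of the bust alone.

How it is judged:
On the way, in this order (a step that is already met when the one before it is completed fails the run):
1. the fingers push the turntable (contact force between the fingers and turntable above 0.3 N), for 0.05 s.
2. the bust looks at the scanner (within 8 degrees) and is at rest (angle between the x axis of bust and the x axis of scanner, either way round below 0.14 rad and x of nose in the frame of turntable above 0.02 m and angular speed of bust below 0.05 rad/s), for 0.3 s.
3. the capture button is pressed while the bust stands still facing the scanner (value of joint capture above 0.004 m and angle between the x axis of bust and the x axis of scanner, either way round below 0.14 rad and x of nose in the frame of turntable above 0.02 m and angular speed of bust below 0.1 rad/s), for 0.05 s.
At the end, for the whole second after the job is handed in: The bust stands upright and at rest in the middle of the wheel (within 25 mm of the axis) and its face looks at the scanner within 8 degrees (0.14 rad); the capture button has been pressed (past 4 mm) after that and is released again (all of step 2 and horizontal distance between bust and turntable below 0.025 m and height (world z) of bust between 0.073 and 0.083 m and angle between bust's own z axis and vertical below 0.05 rad and value of joint capture below 0.002 m); the robot touches nothing.
It fails at once if the robot touches the bust (contact force between any of the arm, the fingers and bust above 0.5 N).
It fails at once if the bust is lifted, tipped or shifted off the middle of the wheel (height (world z) of bust above 0.09 m or angle between bust's own z axis and vertical above 0.2 rad or horizontal distance between bust and turntable above 0.03 m).
It fails at once if the scanner is bumped (contact force between any of the arm, the fingers and scanner above 1 N).
It fails at once if the button is pressed while the bust does not face the scanner (value of joint capture above 0.004 m and (angle between the x axis of bust and the x axis of scanner, either way round above 0.14 rad or x of nose in the frame of turntable below 0.02 m)).
It fails at once if the mallet, the gouge or the wax tin is moved (distance of any of mallet, gouge, tin from where it was at the start of the episode above 0.02 m).
It also fails if it takes over 72 s, if anything falls off the work surface, if the arm or the gripper's body presses on something with over 40 N, if the wrist force passes 120 N, or if a joint passes its speed limit or range.

## Working session

There is one attempt and no reset: what is moved stays moved. The work goes in short steps, Python scripts to look and compute and a shell command to move; the robot and the scene stay as the last step left them, time stands still between calls to the robot, and variables do not carry over. Pictures are saved under pics/ and viewed, at most 10 in all, crops included, and the job is handed in when it is done.

```bash
mkdir -p pics; cat > h.py <<'E'
import numpy as np, cv2
from plant import arm
def cam(n):
    p=arm.camera_params(n); return np.array(p["intrinsics"],float),np.array(p["rvec"],float).ravel(),np.array(p["tvec"],float).ravel()
def w(n,u,v,z):
    K,r,t=cam(n); R=cv2.Rodrigues(r)[0]; d=R.T@np.linalg.inv(K)@[u,v,1]; c=-R.T@t
    return (c+d*(z-c[2])/d[2]).round(4)
def px(n,P):
    K,r,t=cam(n); return cv2.projectPoints(np.array(P,float).reshape(-1,1,3),r,t,K,None)[0].reshape(-1,2).round(1)
E
python3 - <<'E'
from h import *
for n in("scene","top"):
    f=arm.grab_frame(n); cv2.imwrite(f"pics/{n}0.png",f)
    K,r,t=cam(n); print(n,-cv2.Rodrigues(r)[0].T@t)
    cv2.imwrite(f"pics/{n}0b.png",cv2.resize(f,(800,600),interpolation=cv2.INTER_CUBIC))
o=arm.get_obs(); print(o["time_s"],o["position"],o["eef_rot"],o["ft_force"],o["width"])
E
```

```text
scene [1.28309435 0.62895783 0.87887176]
top [0.44712912 0.02392257 1.37269981]
0.1 [0.2432463  0.60230245 0.22172969] [-9.97082614e-05  1.90740576e-01  9.81640191e-01 -7.46456608e-04] [ 0.32925269 -0.16382803  0.31766825] 0.08683464568073619
```

View pics/scene0b.png

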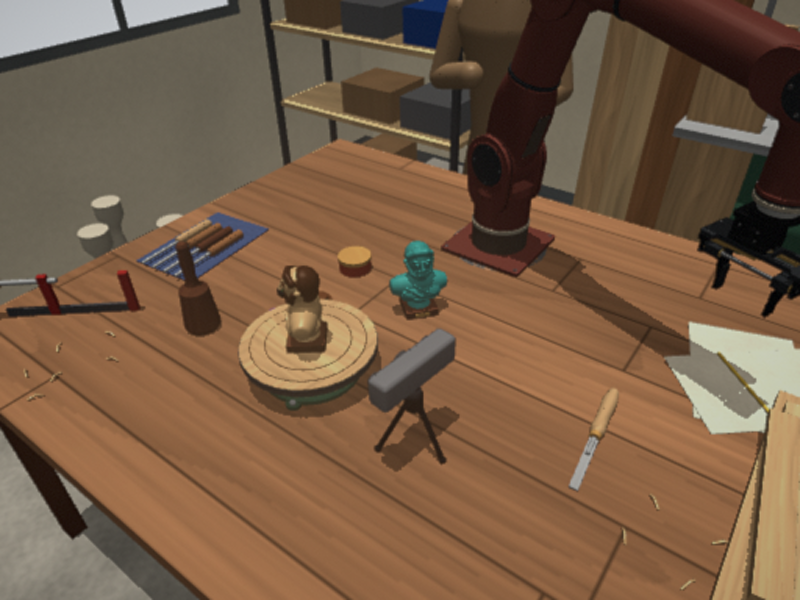

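View pics/top0b.png

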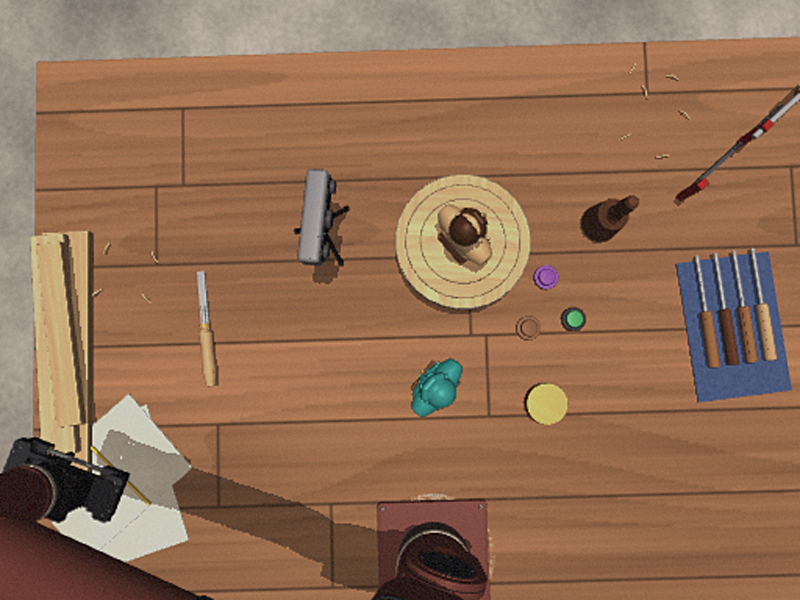

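Top view (800x600): wheel at (463,242) and scanner at (317,217), to the wheel's left. The bust's nose seems to point up and to the right. Other items are the mallet (605,218), tin (547,404) and gouge (207,330). Button candidates are purple (545,277), brown (528,327) and green in a black housing (573,319). Bust candidates are the limewood one on the wheel and the turquoise one (437,388). By the description I choose the black-housed green button and the limewood bust; checking both in a close crop.

```bash
python3 - <<'E'
from h import *
f=cv2.imread("pics/top0.png"); g=cv2.imread("pics/scene0.png")
a=cv2.resize(f[95:235,180:390],(800,533),interpolation=cv2.INTER_CUBIC); cv2.imwrite("pics/c1.png",a) 
b=cv2.resize(g[160:280,140:300],(800,600),interpolation=cv2.INTER_CUBIC); cv2.imwrite("pics/c2.png",b)
E
```

```text
(no output)
```

View pics/c1.png

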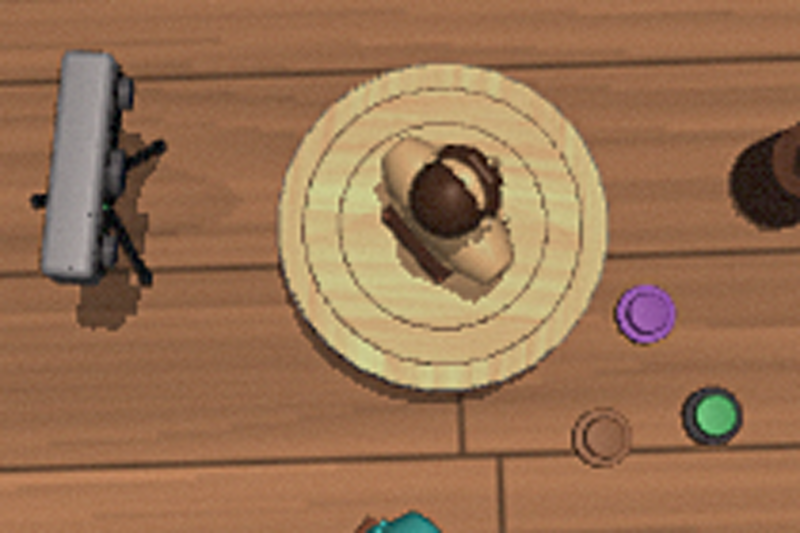

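View pics/c2.png

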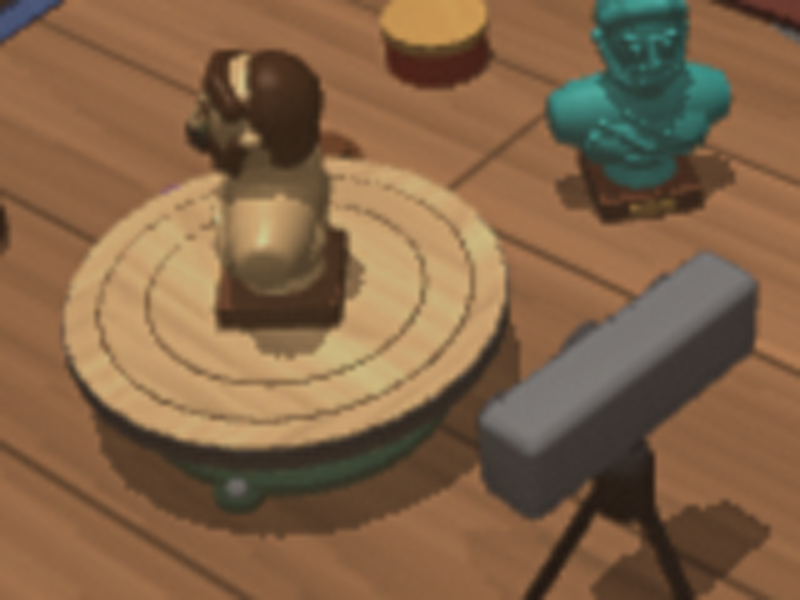

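The crops confirm both choices. The green button in the black housing is at crop (715,415). The limewood bust faces up and right in the top view: plinth back edge (386,215)-(440,283), shoulders (408,165)/(492,262). The scanner is on the left.

```bash
python3 - <<'E'
from h import *
from scipy.optimize import least_squares
s=210/800
c=lambda u,v,z:w("top",180+(u+.5)*s-.5,95+(v+.5)*s-.5,z)
P=np.array([c(*p,.078)[:2] for p in [(279,227),(607,227),(443,64),(330,110),(556,106),(556,345)]])
r=least_squares(lambda q:np.hypot(*(P-q[:2]).T)-.14,[.6,0]); C=r.x; print("wheel",C,r.fun.round(4))
d=lambda a,b:np.degrees(np.arctan2(b[1]-a[1],b[0]-a[0]))
print("sh yaw",d(c(408,165,.17),c(492,262,.17))+90,"plinth",d(c(386,215,.095),c(440,283,.095))+90)
sc=(c(66,52,.212)+c(113,55,.212)+c(95,280,.212)+c(43,273,.212))/4; print("scanner",sc, "dist",np.hypot(*(sc[:2]-C)),"dir",d(C,sc), "long", d(c(43,273,.212),c(66,52,.212))+0)
print("button",c(715,415,.024),"purple",c(647,313,.02),"brown",c(603,437,.02))
t=lambda u,v,z:w("top",(u+.5)*.64-.5,(v+.5)*.64-.5,z)
print("mallet base",t(598,228,0.),"tin",t(547,404,.042),"turq",t(437,388,.15),t(420,408,.1),"gouge",t(203,300,.02))
from scipy.spatial.transform import Rotation as R
q=arm.get_obs()["eef_rot"]; print(R.from_quat(q,scalar_first=True).as_matrix().round(3))
E
```

```text
wheel [ 0.65098906 -0.07731615] [-0.0023 -0.0022 -0.001  -0.0024  0.0006 -0.0031]
sh yaw -51.30456004682614 plinth -53.6223765946215
scanner [0.68625 0.20625 0.212  ] dist 0.285750058150098 dir 82.9117583588204 long -7.003618298237575
button [ 0.4879 -0.3115  0.024 ] purple [ 0.5789 -0.2574  0.02  ] brown [ 0.4718 -0.2145  0.02  ]
mallet base [ 0.6831 -0.378   0.    ] tin [ 0.3119 -0.2427  0.042 ] turq [ 0.3593 -0.013   0.15  ] [0.3173 0.0204 0.1   ] gouge [0.5512 0.4762 0.02  ]
[[-0.927  0.374 -0.   ]
 [ 0.374  0.927 -0.001]
 [-0.    -0.002 -1.   ]]
```

Wheel axis is at (0.651,-0.077). The bust's yaw is about -52° and the scanner's direction +83°, so the wheel must turn about +135° (CCW). I'll close the fingers and approach the near-left rim at azimuth 140°, above and outside it.

```bash
python3 -m creep '0 1.85 -3.8 0 0 0 -0.06; 0 1.85 -3.8 0 0 0 -0.06; 0 1.85 -3.8 0 0 0 -0.06; 0 1.85 -3.8 0 0 0 -0.06; 0 1.85 -3.8 0 0 0 -0.07' && python3 -m creep '0 1.85 -3.8 0 0 0 0; 0 1.85 -3.8 0 0 0 0; 0 1.85 -3.8 0 0 0 0; 0 1.85 -3.8 0 0 0 0; 0 1.85 -3.8 0 0 0 0' && python3 -m creep '0 1.85 -3.8 0 0 0 0; 0 1.85 -3.8 0 0 0 0; 0 1.85 -3.8 0 0 0 0; 0 1.85 -3.8 0 0 0 0; 0 1.0 -2 0 0 0 0'
```

```text
time_s: 0.6
position: [0.3363, 0.4109, 0.2222]
eef_rot: [-0.0, 0.341, 0.94, -0.0]
ft_force: [0.9, 0.7, 0.3]
width: 0.0552
grip_force: 0.0
time_s: 1.1
position: [0.4287, 0.2209, 0.2224]
eef_rot: [-0.0, 0.34, 0.94, 0.0]
ft_force: [0.6, 1.0, -0.3]
width: 0.0152
grip_force: 0.0
time_s: 1.6
position: [0.5132, 0.0468, 0.2226]
eef_rot: [0.0, 0.342, 0.94, -0.0]
ft_force: [-0.2, 0.8, -0.4]
width: 0.0002
grip_force: 0.0
```

```bash
python3 -m creep '0 0 0 -4 0 0 0; 0 0 0 -4 0 0 0; 0 0 0 -4 0 0 0; 0 0 0 -4 0 0 0; 0 0.9 -0.8 0 0 0 0' && python3 -m creep '0 0.75 -0.65 0 0 0 0; 0 0.3 -0.27 0 0 0 0; 0 0.15 -0.13 0 0 0 0; 0 0 0 0 0 0 0'
cat > arc.py <<'E'
import sys; from h import *
C=np.array([.651,-.0773]); o=arm.get_obs(); p=np.array(o["position"])[:2]; d=p-C
R=np.hypot(*d); a=np.arctan2(d[1],d[0]); st=np.radians(float(sys.argv[1])); Rt=float(sys.argv[2] or R)
print("R",R.round(4),"phi",np.degrees(a)%360,"F radial",np.dot(o["ft_force"][:2],d/R).round(2), "t",o["time_s"])
q=p
for i in range(int(sys.argv[3])):
    n=C+Rt*np.array([np.cos(a+st*(i+1)),np.sin(a+st*(i+1))]); print(((n-q)*100).round(2),end=" "); q=n
E
python3 arc.py 5 0.149 20
```

```text
time_s: 2.1
position: [0.517, 0.0428, 0.0579]
eef_rot: [-0.004, 0.339, 0.941, -0.003]
ft_force: [-0.4, -0.0, 0.4]
width: 0.0002
grip_force: 0.0
time_s: 2.5
position: [0.5345, 0.032, 0.0639]
eef_rot: [0.001, 0.34, 0.94, 0.001]
ft_force: [-1.0, 0.7, -0.3]
width: 0.0003
grip_force: 0.0
R 0.1598 phi 136.81971573646854 F radial 1.22 t 2.5
[-0.06 -1.72] [-0.76 -1.06] [-0.66 -1.12] [-0.56 -1.17] [-0.46 -1.22] [-0.35 -1.25] [-0.24 -1.28] [-0.13 -1.29] [-0.02 -1.3 ] [ 0.1 -1.3] [ 0.21 -1.28] [ 0.32 -1.26] [ 0.43 -1.23] [ 0.54 -1.18] [ 0.64 -1.13] [ 0.73 -1.07] [ 0.82 -1.01] [ 0.91 -0.93] [ 0.99 -0.85] [ 1.06 -0.76]
```

```bash
for i in 1; do python3 -m creep '0 0.3 -0.27 0 0 0 0; 0 0.15 -0.13 0 0 0 0; 0 0 0 0 0 0 0'; python3 arc.py 5 0.149 1; python3 -m creep '0 0.15 -0.13 0 0 0 0; 0 0 0 0 0 0 0'; python3 arc.py 5 0.149 1; python3 -m creep '0 0.15 -0.13 0 0 0 0; 0 0 0 0 0 0 0';python3 arc.py 5 0.149 1; done | grep -E "posi|ft_|R"
```

```text
position: [0.5381, 0.0281, 0.0628]
ft_force: [-0.3, 0.1, -0.5]
R 0.1544 phi 136.97067787966984 F radial 0.24 t 2.8
position: [0.5395, 0.0267, 0.0626]
ft_force: [0.5, 1.3, 0.9]
R 0.1525 phi 136.98394271313293 F radial 0.52 t 3.0
position: [0.541, 0.0254, 0.0626]
ft_force: [0.4, -0.8, 0.3]
R 0.1505 phi 136.94558169601615 F radial -0.84 t 3.2
```

```bash
python3 -m creep '0 0.15 -0.13 0 0 0 0; 0 0 0 0 0 0 0'; python3 arc.py 5 0.149 1; python3 -m creep '0 0.15 -0.13 0 0 0 0; 0 0 0 0 0 0 0'; python3 arc.py 5 0.149 1; python3 -m creep '0 0.15 -0.13 0 0 0 0; 0 0 0 0 0 0 0';python3 arc.py 5 0.145 20
```

```text
time_s: 3.4
position: [0.5425, 0.0241, 0.0625]
eef_rot: [0.0, 0.34, 0.94, -0.0]
ft_force: [-0.1, 0.1, 0.6]
width: 0.0003
grip_force: 0.0
R 0.1485 phi 136.93203495766664 F radial 0.19 t 3.4
[-0.88 -0.95] time_s: 3.6
position: [0.5435, 0.0234, 0.0624]
eef_rot: [-0.001, 0.34, 0.94, 0.0]
ft_force: [-1.8, 1.6, 1.4]
width: 0.0003
grip_force: 1.6
R 0.1473 phi 136.88717527464937 F radial 2.44 t 3.6
[-0.97 -0.87] time_s: 3.8
position: [0.5438, 0.0235, 0.0623]
eef_rot: [-0.002, 0.339, 0.941, 0.0]
ft_force: [-8.6, 6.3, 7.5]
width: 0.0004
grip_force: 5.5
R 0.1472 phi 136.7554038486587 F radial 10.52 t 3.8
[-0.67 -1.11] [-0.74 -1.03] [-0.65 -1.09] [-0.55 -1.14] [-0.45 -1.18] [-0.34 -1.22] [-0.24 -1.24] [-0.13 -1.26] [-0.02 -1.26] [ 0.09 -1.26] [ 0.2  -1.25] [ 0.31 -1.23] [ 0.42 -1.19] [ 0.52 -1.15] [ 0.62 -1.1 ] [ 0.71 -1.05] [ 0.8  -0.98] [ 0.88 -0.91] [ 0.96 -0.83] [ 1.03 -0.74]
```

Contact at R=0.147. Sweeping CCW along the rim.

```bash
python3 -m creep '0 -0.42 -0.48 0 0 0 0.044; 0 -0.82 -0.96 0 0 0 0.087; 0 -0.74 -1.03 0 0 0 0.087; 0 -0.65 -1.09 0 0 0 0.087'; python3 arc.py 5 0.146 6
```

```text
time_s: 4.2
position: [0.518, -0.0136, 0.0623]
eef_rot: [-0.001, 0.191, 0.982, 0.0]
ft_force: [-1.6, 1.1, -0.1]
width: 0.0008
grip_force: 0.8
R 0.1474 phi 154.41147446169512 F radial 1.94 t 4.2
[-0.37 -1.23] [-0.4  -1.21] [-0.29 -1.24] [-0.18 -1.26] [-0.07 -1.27] [ 0.04 -1.27]
```

```bash
python3 -m creep '0 -0.40 -1.23 0 0 0 0.087; 0 -0.36 -1.22 0 0 0 0.087; 0 -0.25 -1.25 0 0 0 0.087; 0 -0.14 -1.27 0 0 0 0.087; 0 -0.03 -1.27 0 0 0 0.087'; python3 arc.py 5 0.146 6
```

```text
time_s: 4.7
position: [0.5032, -0.077, 0.0618]
eef_rot: [-0.004, -0.025, 1.0, 0.001]
ft_force: [-16.0, -0.5, 12.8]
width: 0.0006
grip_force: 8.2
R 0.1478 phi 179.87613889443296 F radial 16.05 t 4.7
[ 0.23 -1.27] [ 0.16 -1.26] [ 0.27 -1.24] [ 0.38 -1.22] [ 0.48 -1.18] [ 0.59 -1.13]
```

```bash
python3 -m creep '0 -0.14 -1.27 0 0 0 0.087; 0 0.17 -1.26 0 0 0 0.087; 0 0.28 -1.24 0 0 0 0.087; 0 0.38 -1.21 0 0 0 0.087; 0 0.49 -1.18 0 0 0 0.087'; python3 arc.py 5 0.146 6
```

```text
time_s: 5.2
position: [0.5159, -0.1404, 0.0619]
eef_rot: [-0.003, -0.239, 0.971, 0.0]
ft_force: [-10.7, -4.0, 6.2]
width: 0.0006
grip_force: 5.9
R 0.1491 phi 205.04231819260866 F radial 11.43 t 5.2
[ 0.87 -1.  ] [ 0.69 -1.07] [ 0.78 -1.01] [ 0.86 -0.94] [ 0.94 -0.86] [ 1.01 -0.77]
```

```bash
python3 -m creep '0 0.59 -1.13 0 0 0 0.087; 0 0.68 -1.07 0 0 0 0.087; 0 0.77 -1.01 0 0 0 0.087; 0 0.43 -0.47 0 0 0 0.044; 0 0 0 0 0 0 0'; python3 arc.py 5 0.146 1; python3 -m creep '0 -1 -1 0 0 0 0; 0 -1 -1 0 0 0 0; 0 0 0 0 0 0 0'; python3 - <<'E'
from h import *
f=arm.grab_frame("top"); cv2.imwrite("pics/top1.png",f)
cv2.imwrite("pics/c3.png",cv2.resize(f[95:235,180:390],(800,533),interpolation=cv2.INTER_CUBIC))
E
```

```text
time_s: 5.7
position: [0.5414, -0.18, 0.062]
eef_rot: [-0.002, -0.381, 0.925, -0.0]
ft_force: [-7.1, -8.8, 3.6]
width: 0.0007
grip_force: 5.4
R 0.1502 phi 223.12861125519098 F radial 11.17 t 5.7
[ 1.22 -0.61] time_s: 6.0
position: [0.5225, -0.1972, 0.0625]
eef_rot: [-0.0, -0.381, 0.924, -0.0]
ft_force: [0.4, -0.2, 1.0]
width: 0.0008
grip_force: 0.0
```

View pics/c3.png

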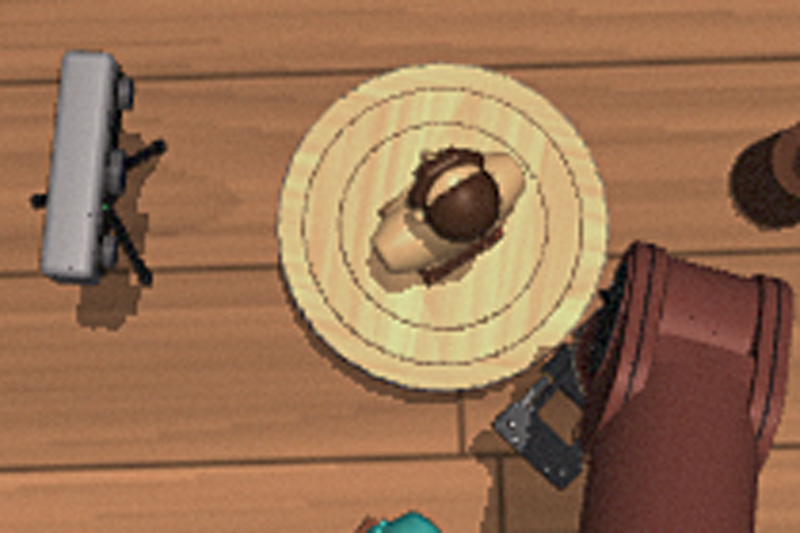

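Bust now looks up and left. Shoulders at crop (390,255)-(510,175) give a yaw of about 32°, so about 51° remain. The wheel followed the finger without noticeable slip. Going back for a second stroke from azimuth 150°.

```bash
python3 -m creep '0 0 0 4 0 0 0; 0 0 0 4 0 0 0; 0 0 0 4 0 0 0; 0 0 0 4 0 0 0' >/dev/null; python3 -m creep '0 -0.9 1.9 0 0 0 -0.127; 0 -0.9 1.9 0 0 0 -0.127; 0 -0.9 1.9 0 0 0 -0.127; 0 -0.9 1.9 0 0 0 -0.127; 0 -0.9 1.9 0 0 0 -0.127'; python3 -m creep '0 0.4 2.2 0 0 0 -0.127; 0 0.4 2.2 0 0 0 -0.127; 0 0.4 2.2 0 0 0 -0.127; 0 0.4 2.2 0 0 0 -0.127; 0 0.4 2.2 0 0 0 -0.127'; python3 -m creep '0 0 0 -4 0 0 0; 0 0 0 -4 0 0 0; 0 0 0 -4 0 0 0; 0 0 0 -4 0 0 0; 0 0 0 0 0 0 0'; sed -i 's/-.0773/-.0793/' arc.py; python3 arc.py 5 .1485 2
```

```text
time_s: 6.95
position: [0.4791, -0.0978, 0.2227]
eef_rot: [0.0, -0.074, 0.997, 0.0]
ft_force: [0.5, -0.0, 0.3]
width: 0.0004
grip_force: 0.0
time_s: 7.45
position: [0.4993, 0.0125, 0.2227]
eef_rot: [0.0, 0.241, 0.97, 0.001]
ft_force: [0.7, -0.6, 0.3]
width: 0.0006
grip_force: 0.0
time_s: 7.95
position: [0.4953, 0.0111, 0.058]
eef_rot: [-0.004, 0.239, 0.971, -0.001]
ft_force: [-1.2, 0.7, -0.6]
width: 0.0002
grip_force: 0.0
R 0.18 phi 149.8507218976562 F radial 1.37 t 7.95
[ 2.12 -2.73] [-0.5 -1.2]
```

```bash
python3 -m creep '0 1.0 -0.58 0 0 0 0; 0 0.9 -0.5 0 0 0 0; 0 0.43 -0.25 0 0 0 0; 0 0 0 0 0 0 0; 0 0 0 0 0 0 0'; python3 arc.py 5 .1475 1;python3 -m creep '0 0.17 -0.1 0 0 0 0; 0 0 0 0 0 0 0'; python3 arc.py 5 .1475 12
```

```text
time_s: 8.45
position: [0.5233, -0.0033, 0.0637]
eef_rot: [0.001, 0.24, 0.971, 0.0]
ft_force: [0.2, -0.0, -0.2]
width: 0.0005
grip_force: 0.0
R 0.1486 phi 149.23887220342363 F radial -0.23 t 8.45
[-0.52 -1.19] time_s: 8.65
position: [0.5235, -0.0037, 0.0629]
eef_rot: [-0.0, 0.24, 0.971, 0.0]
ft_force: [-2.8, 2.0, 2.3]
width: 0.0006
grip_force: 2.0
R 0.1482 phi 149.34130417965483 F radial 3.42 t 8.65
[-0.55 -1.17] [-0.51 -1.18] [-0.4  -1.22] [-0.29 -1.25] [-0.18 -1.27] [-0.07 -1.28] [ 0.04 -1.29] [ 0.15 -1.28] [ 0.26 -1.26] [ 0.37 -1.23] [ 0.48 -1.19] [ 0.58 -1.15]
```

```bash
python3 -m creep '0 -0.22 -0.64 0 0 0 0.044; 0 -0.50 -1.18 0 0 0 0.087; 0 -0.40 -1.22 0 0 0 0.087; 0 -0.29 -1.25 0 0 0 0.087; 0 -0.18 -1.27 0 0 0 0.087'; python3 arc.py 5 .1475 7
```

```text
time_s: 9.15
position: [0.5046, -0.0597, 0.0622]
eef_rot: [-0.003, 0.044, 0.999, 0.0]
ft_force: [-13.9, 2.1, 10.9]
width: 0.0006
grip_force: 7.0
R 0.1477 phi 172.3640980017021 F radial 14.04 t 9.15
[-0.1  -1.28] [-0.   -1.29] [ 0.11 -1.28] [ 0.22 -1.27] [ 0.33 -1.24] [ 0.44 -1.21] [ 0.54 -1.17]
```

```bash
python3 -m creep '0 -0.16 -1.28 0 0 0 0.087; 0 0 -1.29 0 0 0 0.087; 0 0.11 -1.28 0 0 0 0.087; 0 0.20 -1.27 0 0 0 0.087; 0 0.31 -1.24 0 0 0 0.087'; python3 arc.py 5 .1475 3
```

```text
time_s: 9.65
position: [0.5103, -0.1251, 0.0624]
eef_rot: [-0.002, -0.172, 0.985, -0.0]
ft_force: [-7.6, -3.2, 4.8]
width: 0.0003
grip_force: 3.8
R 0.148 phi 198.0150725722731 F radial 8.18 t 9.65
[ 0.5  -1.19] [ 0.55 -1.16] [ 0.65 -1.11]
```

```bash
python3 -m creep '0 0.15 -0.36 0 0 0 0.03; 0 0 0 0 0 0 0; 0 0 0 0 0 0 0'; python3 arc.py 5 .1475 1; python3 -m creep '0 -1 -0.4 0 0 0 0; 0 -1.3 -0.5 0 0 0 0; 0 0 0 4 0 0 0;  0 0 0 4 0 0 0;  0 0 0 4 0 0 0'; python3 - <<'E'
from h import *
f=arm.grab_frame("top"); cv2.imwrite("pics/top2.png",f)
g=arm.grab_frame("scene"); cv2.imwrite("pics/scene2.png",g)
cv2.imwrite("pics/c4.png",cv2.resize(f[105:205,215:315],(600,600),interpolation=cv2.INTER_CUBIC))
cv2.imwrite("pics/c5.png",cv2.resize(g[160:280,140:300],(800,600),interpolation=cv2.INTER_CUBIC))
E
```

```text
time_s: 9.95
position: [0.5117, -0.1291, 0.0623]
eef_rot: [-0.002, -0.184, 0.983, -0.0]
ft_force: [-10.0, -4.5, 5.3]
width: 0.0006
grip_force: 5.4
R 0.148 phi 199.67238660605383 F radial 10.91 t 9.95
[ 0.53 -1.18] time_s: 10.45
position: [0.49, -0.1361, 0.1841]
eef_rot: [0.0, -0.185, 0.983, -0.0]
ft_force: [1.1, -0.3, -0.0]
width: 0.0005
grip_force: 0.0
```

View pics/c4.png

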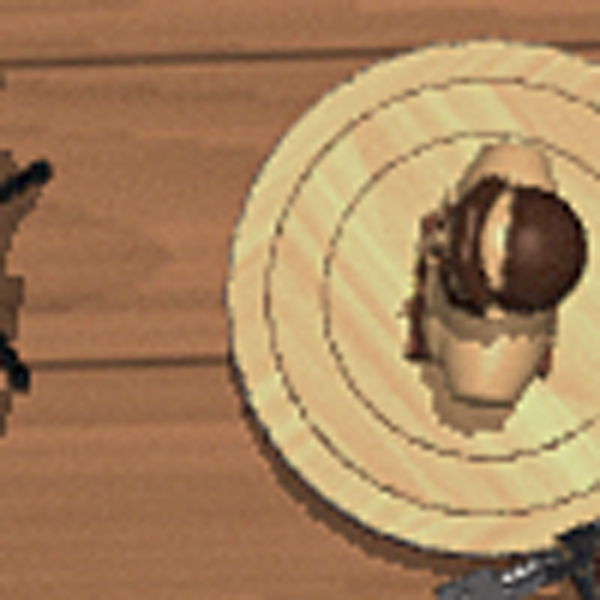

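View pics/c5.png

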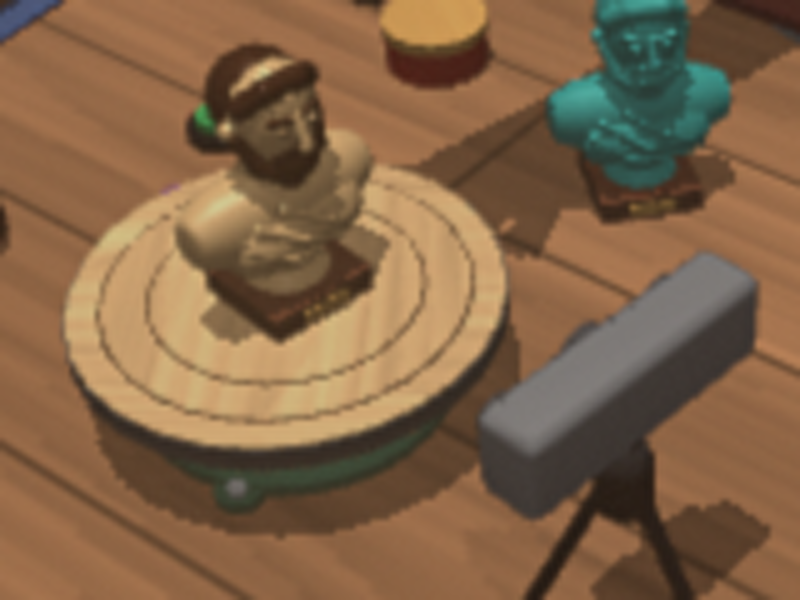

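In the top crop the shoulders run from (487,400) to (507,150), nearly parallel to the scanner body. In the scene crop the face and brass plate look at the scanner, and the plinth front bottom edge is (280,338)-(372,278). Computing yaw from these.

```bash
python3 - <<'E'
from h import *
c=lambda u,v,z:w("top",215+(u+.5)/6-.5,105+(v+.5)/6-.5,z)
s=lambda u,v,z:w("scene",140+(u+.5)/5-.5,160+(v+.5)/5-.5,z)
d=lambda a,b:np.degrees(np.arctan2(b[1]-a[1],b[0]-a[0]))
print("shoulder yaw",d(c(487,400,.17),c(507,150,.17))+90)
a,b,e=s(280,338,.078),s(372,278,.078),s(210,288,.078)
print(a,b,e,"front edge yaw",d(b,a)+90,"side yaw",d(e,a), "len",np.hypot(*(a-b)[:2]),np.hypot(*(a-e)[:2]),"centre",(b+e)/2)
print(arm.get_obs()["position"],arm.get_obs()["time_s"])
E
```

```text
shoulder yaw 83.45296518331277
[ 0.6918 -0.0526  0.078 ] [ 0.6167 -0.0438  0.078 ] [ 0.6832 -0.1213  0.078 ] front edge yaw 83.31672385456656 side yaw 82.86471926935333 len 0.07561382148787345 0.06923618995872029 centre [ 0.64995 -0.08255  0.078  ]
[ 0.49343914 -0.13678255  0.18841405] 10.55
```

Bust yaw is 83.3° against the scanner's 83°, and it is centred. Now to the button.

```bash
python3 -m creep '0 -0.15 -4.4 0 0 0 0; 0 -0.15 -4.4 0 0 0 0; 0 -0.1 -4.4 0 0 0 0; 0 -0.1 -4.3 0 0 0 0; 0 0 0 0 0 0 0'; python3 -m creep '0 0 0 -4.5 0 0 0; 0 0 0 -4.5 0 0 0; 0 0 0 -4.5 0 0 0; 0 0 0 0 0 0 0; 0 0 0 0 0 0 0'
```

```text
time_s: 11.05
position: [0.4831, -0.3177, 0.1818]
eef_rot: [-0.001, -0.182, 0.983, -0.001]
ft_force: [-0.0, -0.3, 0.4]
width: 0.0004
grip_force: 0.0
time_s: 11.55
position: [0.4855, -0.3107, 0.0479]
eef_rot: [-0.0, -0.185, 0.983, 0.0]
ft_force: [1.0, -0.4, 0.6]
width: 0.0003
grip_force: 0.0
```

```bash
python3 -m creep '0 0.2 -0.1 -1.5 0 0 0; 0 0 0 -0.7 0 0 0; 0 0 0 -0.3 0 0 0; 0 0 0 -0.3 0 0 0; 0 0 0 0 0 0 0'; python3 -m creep '0 0 0 -0.1 0 0 0; 0 0 0 0 0 0 0; 0 0 0 0 0 0 0'
```

```text
time_s: 12.05
position: [0.4883, -0.3119, 0.0199]
eef_rot: [0.0, -0.186, 0.983, -0.0]
ft_force: [-0.1, 0.6, 2.0]
width: 0.0004
grip_force: 1.4
time_s: 12.35
position: [0.4883, -0.312, 0.0189]
eef_rot: [0.0, -0.186, 0.983, -0.0]
ft_force: [0.4, -0.0, 3.4]
width: 0.0006
grip_force: 1.7
```

```bash
python3 -m creep '0 0 0 -0.15 0 0 0; 0 0 0 0 0 0 0; 0 0 0 0 0 0 0'; python3 -m creep '0 0 0 -0.1 0 0 0; 0 0 0 0 0 0 0; 0 0 0 0 0 0 0'
```

```text
time_s: 12.65
position: [0.4882, -0.3119, 0.0172]
eef_rot: [0.0, -0.186, 0.983, -0.0]
ft_force: [0.2, 0.7, 4.6]
width: 0.0009
grip_force: 2.2
time_s: 12.95
position: [0.4883, -0.312, 0.0165]
eef_rot: [0.0, -0.186, 0.983, -0.0]
ft_force: [-1.1, 2.0, 8.4]
width: 0.0005
grip_force: 3.9
```

Bottomed out at 8.4 N, past the 5 N needed for full travel, so the button is pressed. Releasing and checking.

```bash
python3 -m creep '0 0 0 3 0 0 0; 0 0 0 4 0 0 0; 0 0 0 4 0 0 0; 0 0 0 0 0 0 0; 0 0 0 0 0 0 0'; python3 - <<'E'
from h import *
g=arm.grab_frame("scene"); b=cv2.imread("pics/scene2.png")
print("bust diff vs before press",cv2.absdiff(g,b)[165:250,152:250].mean(), "mallet/tin/gouge", [cv2.absdiff(g,cv2.imread("pics/scene0.png"))[r].mean().round(1) for r in (np.s_[150:215,112:142],np.s_[155:178,214:240],np.s_[245:315,362:398])])
cv2.imwrite("pics/end.png",cv2.resize(g,(800,600)))
E
```

```text
time_s: 13.45
position: [0.4882, -0.312, 0.1265]
eef_rot: [0.0, -0.185, 0.983, -0.0]
ft_force: [0.5, 0.1, -0.5]
width: 0.0007
grip_force: 0.0
bust diff vs before press 6.08031212484994 mallet/tin/gouge [np.float64(2.0), np.float64(21.8), np.float64(3.5)]
```

View pics/end.png

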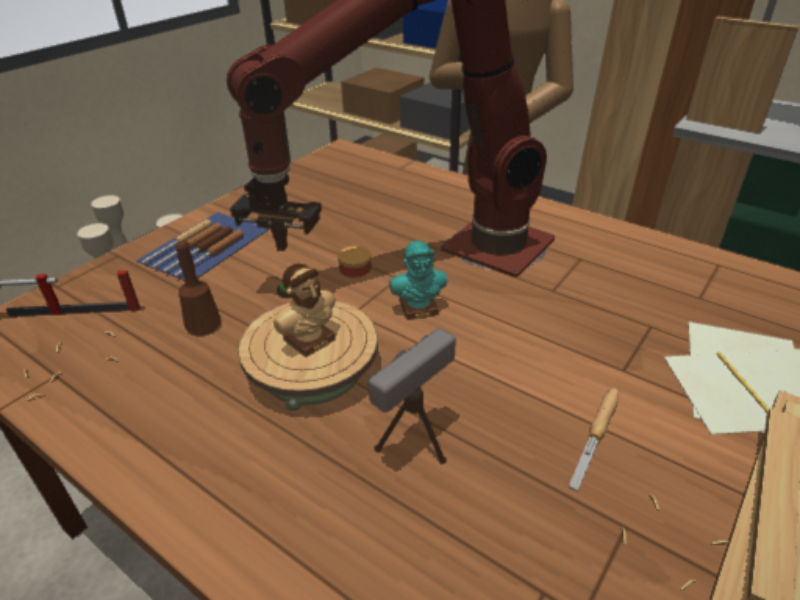

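The bust at (305,305) still faces the scanner at (412,370). The mallet, tin (355,260, only shadowed) and gouge haven't moved, and the arm is clear.

```bash
python3 -c "
from plant import arm
print(arm.finish_job())"
```

```text
the job is handed in; nothing more can be done
None
```

I turned the bust to face the scanner (yaw about 83.3° against 83°), pressed the capture button to the bottom and released it, and handed the job in; no verdict came back.

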